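Stir the drying insulator beads and turn off the hotplate

TASK

Take the stirrer off its fork and stir the ceramic beads drying in the pan: blade down among them, three times right round the pan in wide circles, so that the beads are all shifted from where they lay. Then hang the stirrer back on its fork, and last of all turn the heat knob fully anticlockwise to off. Keep all the beads in the pan, do not touch them with the gripper, and leave everything else on the bench where it is.

Things in the scene. Friction and masses are not known exactly. Their poses are not given: they have to be found in the camera images.
- dryer: White drying hotplate, fixed to the bench, 200 (x) x 320 (y) x 50 high. Origin: centre of its underside. On its top, at y = +60, stands an open round aluminium pan, fixed; on its top at y = -98 is the heat knob. (mm)
- pan_floor (a point): Centre of the pan's inner floor (54 above the bench), axes as the hotplate's. The pan's inside radius is 74 at the floor and 81 at the rim; the rim is 46 above this point; wall 4 thick. (mm)
- heat_knob (a joint): Heat knob's angle in rad: 0 = off, the end stop fully anticlockwise seen from above; grows clockwise to 2.6 (hottest). Stays where left. Its pointer is the white mark on the bar; at off it points along the hotplate's -x, at the green dot.
- heat_knob_grip (a point): Point on the heat knob's vertical axis, in the middle of its black grip bar; this frame turns with the knob. Bar: 49 along this frame's x, 14 thick (y), 32 high, top 7 above this point; it stands on a round disc of radius 26 whose top is 23 below this point (hotplate's top 37 below). (mm)
- rack: Fork stand, fixed: base 110 x 80 x 10, steel post 46 wide at x = +46 to +62, from its top two level prongs to x = -22, each 14 wide, 10 thick, tops at z = 150. The slot between them is 18 wide, along x, open at the -x end (roughly towards the robot). Nothing is above z = 151. Origin: on the bench below the hanging place. (mm)
- fork_seat (a point): Where the stirrer hangs: on the slot's middle line, level with the prong tops, 22 from the prong ends; axes as the rack's. (mm)
- stirrer: Loose steel stirrer, 167 long, 100 g, hung upright in the fork. Origin: centre of the underside of its collar (radius 18, 6 thick), which rests on the prongs. Below: shank 10 in diameter to z = -65, then a flat blade 30 (x) x 8 (y) to z = -105, too wide for the slot: lift a little and draw it out sideways. Above: orange grip block 36 (x) x 16 (y), z = 16 to 62. (mm)
- stirrer_grip (a point): Middle of the orange grip block; axes as the stirrer's (pinch along y). (mm)
- stirrer_tip (a point): Middle of the blade's lower edge. (mm)
- parts_bin: Bystander: open blue bin with small parts, fixed, 150 (x) x 100 (y) x 60 high. Origin: centre of underside. (mm)
- wash_bottle: Bystander, loose: clear bottle with red cap, radius 32, 190 high. Origin: centre of underside. (mm)
- wire_spool: Bystander, loose: blue spool standing on end, radius 42, 56 high. Origin: centre of underside. (mm)
- flux_can: Bystander, loose: yellow can, radius 30, 70 high. Origin: centre of underside. (mm)
- circuit_board: Bystander, loose: blue circuit board 80 x 130 lying flat, up to 22 high. Origin: centre of underside. (mm)
- screwdriver: Bystander, loose: red screwdriver lying along its x, 190 long, 26 thick. Origin: under its middle. (mm)
- pliers: Bystander, loose: red-handled pliers lying along their x, 170 long, 54 wide, 14 thick. Origin: under their middle. (mm)
- bead0: Loose barrel-shaped, smooth glazed ceramic insulator bead (white), 32 in diameter, 22 high, 35 g, one of six in a loose ring in the pan, the pan's middle left free. Origin: centre of its underside as it stands. (mm)
- bead1: Loose barrel-shaped, smooth glazed ceramic insulator bead (brown), 32 in diameter, 22 high, 35 g, one of six in a loose ring in the pan, the pan's middle left free. Origin: centre of its underside as it stands. (mm)
- bead2: Loose barrel-shaped, smooth glazed ceramic insulator bead (white), 32 in diameter, 22 high, 35 g, one of six in a loose ring in the pan, the pan's middle left free. Origin: centre of its underside as it stands. (mm)
- bead3: Loose barrel-shaped, smooth glazed ceramic insulator bead (brown), 32 in diameter, 22 high, 35 g, one of six in a loose ring in the pan, the pan's middle left free. Origin: centre of its underside as it stands. (mm)
- bead4: Loose barrel-shaped, smooth glazed ceramic insulator bead (white), 32 in diameter, 22 high, 35 g, one of six in a loose ring in the pan, the pan's middle left free. Origin: centre of its underside as it stands. (mm)
- bead5: Loose barrel-shaped, smooth glazed ceramic insulator bead (brown), 32 in diameter, 22 high, 35 g, one of six in a loose ring in the pan, the pan's middle left free. Origin: centre of its underside as it stands. (mm)

How it is judged:
By the outcome, as a careful person would: the job done as asked, in the order asked, and still so for the second after the job is handed in, with the robot touching nothing.
It also fails if it takes over 72 s, if anything falls off the work surface, if the arm or the gripper's body presses on something with over 40 N, if the wrist force passes 120 N, or if a joint passes its speed limit or range.

ROBOT

A 7-joint arm with a two-finger parallel gripper is mounted at the origin on the work surface. World frame = base frame: x ahead of the robot, y to its left, z up, the work surface at z = 0. Lengths are in mm, angles in rad, forces in N, time in s.
With the tool pointing down it reaches from about 425 to 875 mm from the base axis. Payload 9.9 kg.
Tool frame: the origin (TCP) lies on the mounting face of the last link; the fingertips stand 173 mm ahead of it and the grasp point (between the pads) lies 155 mm ahead of it; z points along the fingers, y is the line along which they close (so a half turn about z gives the same grasp; the last joint's range is limited). The gripper opens to 85 mm and grips with 20 to 120 N. Pads are 22 mm wide; open, the fingers measure 114 mm over their backs; the gripper's body (76 mm by 85 mm) begins 54 mm behind the grasp point. The pads swing forward as they close: fully open they stand 13 mm farther back than shut.
Start: joints at [1.213, 0.576, 0.025, 1.437, -0.015, 1.129, -0.057], TCP at [182.519, -649.862, 404.689] pointing down, gripper open.
Joint ranges: [-2.76, 2.76], [-0.34, 2.15], [-1.52, 1.57], [0.19, 2.46], [-1.09, 4.23], [0.17, 1.99], [-2.82, 2.82]. Speed limits (rad/s): [2.22, 2.22, 3.01, 3.01, 3.14, 3.14, 3.14].

INTERFACE

Orientations are given as a rotation vector (axis times angle).
In Python, from plant import manip gives the robot as it stands. The module is installed in compiled form; this text tells all that it offers.
- The arm moves only by the tool jog_arm, never from a script. Its argument "moves" is text: rows parted by semicolons, each of 7 numbers parted by spaces: the shift along the world's x, y, z in m, then the turn, a rotation vector about the world's x, y, z in rad, then the opening, from 0 (shut) to 1 (fully open). A call has 1 to 12 rows; each row is the pose to reach, as a shift and turn from the pose commanded when the call began; what a row does not reach only later rows make up. A row lasts 1/12 s, in which the tool goes at most 41.7 mm and 7.16 degrees, less where a joint would pass 70% of its speed; a pose out of reach is approached as far as the arm can. A call with a gripper value outside its range is refused whole. The fingers move at their own pace and stop on an object; the grip force is fixed at half the most. Time passes only in rows, so rows that repeat a pose let the fingers close. It gives the time, the measured TCP pose, the force, the opening and the grip force at its end, in the units of the state.
- manip.state(): the state, without advancing time (a new reading comes with each control period).
- manip.read_camera(name): name is "scene" or "top"; returns a dict with "img" (480x640x3 uint8, blue, green, red), "z_map" (480x640 float32, mm along the optical axis (not along the pixel's ray), 0 where there is no reading), "intrinsics" (3x3 intrinsics, pixels), "k1" (the pictures are not rectified: a ray, as slopes to the right and down, at radius r is drawn at 1 + k1 r^2 times it, then the intrinsics apply), "origin" and "orientation" of the camera in the world. Camera axes: x right, y up, looking along -z (the intrinsics and any distortion apply to the point x, -y, -z); pixel columns grow to the right and rows downward; lengths in mm; the calibration is good to about 2 mm. A picture is of the moment at which its call begins.
- manip.sign_off(): hands the job in; it is judged then, once.
The state is a dict: "time": time; "joint_positions": joint angles; "qd": joint speeds; "effort": joint torques, N m; "tcp_pos": TCP position; "orientation": TCP orientation; "wrist_force": force on the tool from outside, world axes, zero at the start; "wrist_torque": the same for the moment, N m; "finger_gap": opening from 0.0 (shut) to 1.0 (fully open); "finger_force": force on a finger pad.
Only numpy, scipy, OpenCV 4.12 (cv2) and the standard library are available. Lean on these libraries where they do the work, as an engineer would, in place of code of your own. Each camera call takes 0.05 s, during which the arm holds its last target. There are 200 camera calls.

## Working session

There is one attempt and no reset: what is moved stays moved. The work goes in short steps, Python scripts to look and compute and a tool call to move; the robot and the scene stay as the last step left them, time stands still between calls to the robot, and variables do not carry over. Pictures are saved under pics/ and viewed, at most 14 in all, crops included, and the job is handed in when it is done.

Besides the shell and the picture viewer there is one more tool, called after ">>>" by a JSON object that holds its "name" and its "arguments". jog_arm: Moves the arm, as the interface text tells. Its arguments: {"type":"object","properties":{"moves":{"type":"string"}},"required":["moves"]}

```bash
mkdir -p pics; cat > h.py <<'E'
import numpy as np, cv2
from scipy.spatial.transform import Rotation as R
from plant import manip
def cam(n):
    c=manip.read_camera(n)
    c['K']=np.array(c['intrinsics']);c['o']=np.array(c['origin'],float)
    q=np.array(c['orientation'],float)
    c['R']=R.from_rotvec(q).as_matrix() if q.size==3 else q
    return c
def rays(c,uv):
    uv=np.array(uv,float).reshape(-1,1,2)
    p=cv2.undistortPoints(uv,c['K'],np.array([c['k1'],0,0,0,0.]))[:,0]
    return np.c_[p[:,0],-p[:,1],-np.ones(len(p))]@c['R'].T
def plane(c,uv,z):
    d=rays(c,uv); return c['o']+d*((z-c['o'][2])/d[:,2])[:,None]
def depth(c,uv):
    uv=np.array(uv).reshape(-1,2); z=c['z_map'][uv[:,1].astype(int),uv[:,0].astype(int)]
    return c['o']+rays(c,uv)*z[:,None]
E
python3 - <<'E'
from h import *
print(manip.state())
for n in('scene','top'):
    c=cam(n); cv2.imwrite(f'pics/{n}0.png',c['img']); print(n,c['o'],c['R'],c['K'],c['k1'])
E
```

```text
{'time': 0.0, 'joint_positions': array([ 1.21324905,  0.57650599,  0.02481006,  1.43790155, -0.0149762 ,
        1.12903545, -0.05647531]), 'qd': array([-0.0006122 , -0.00111937, -0.00047415, -0.00110804, -0.00050737,
        0.00040828, -0.00051872]), 'effort': array([ 8.48338259e-04, -7.65754437e+01,  2.25067645e+00, -2.85967219e+01,
        1.52417069e-02,  1.27291205e-02,  2.09771810e-05]), 'tcp_pos': array([ 182.46490458, -649.69004182,  403.86151293]), 'orientation': array([-3.11056889e+00, -4.28588396e-01,  4.95426425e-04]), 'wrist_force': array([0.37308276, 0.27433326, 0.22090904]), 'wrist_torque': array([-0.0559464 , -0.03416916, -0.03761968]), 'finger_force': 0.0, 'finger_gap': 0.9996514671589106}
scene [ 932.65668877  607.34807831 1142.06991532] [[-0.89879006 -0.36442058  0.24366795]
 [ 0.43834328 -0.73996688  0.51020014]
 [-0.00562122  0.56537302  0.82481619]] [[462.97438818   0.         316.44682087]
 [  0.         462.97438818 242.7649598 ]
 [  0.           0.           1.        ]] -0.06120637883830696
top [ 338.5447061   -10.66129728 1484.90530023] [[ 0.02843238  0.97788111 -0.20722   ]
 [-0.99959208  0.02837428 -0.00325311]
 [ 0.00269856  0.20722796  0.97828896]] [[593.8934934    0.         325.1501796 ]
 [  0.         593.8934934  232.97085071]
 [  0.           0.           1.        ]] 0.056827169061913284
```

View pics/scene0.png

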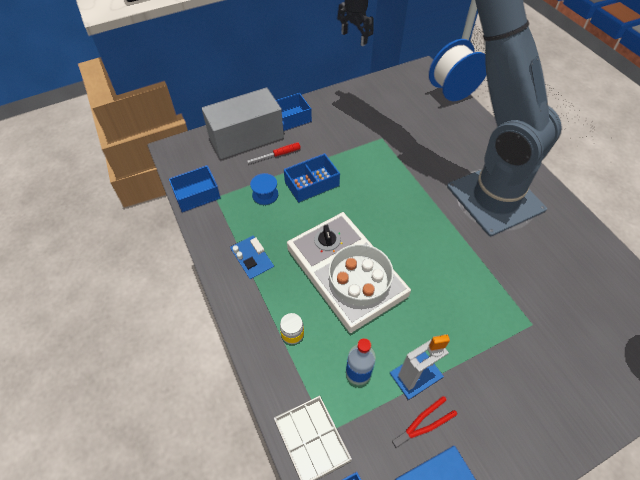

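View pics/top0.png

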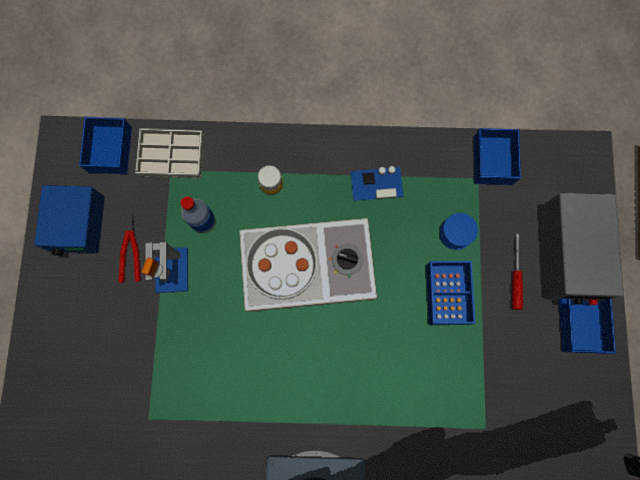

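The scene view shows the stirrer's orange block at (439,343), the pan at (361,276) and the knob at (327,237). In the top view they are at (150,267), (282,265) and (346,260). I'll enlarge the rack and knob and measure them.

```bash
python3 - <<'E'
from h import *
S=cam('scene');T=cam('top')
def cr(c,x,y,w,h): return cv2.resize(c['img'][y:y+h,x:x+w],(400,300),interpolation=cv2.INTER_CUBIC)
m=np.vstack([np.hstack([cr(S,380,325,96,72),cr(T,120,230,96,72)]),np.hstack([cr(S,280,205,96,72),cr(T,298,224,96,72)])])
cv2.imwrite('pics/crops.png',m)
for n,c in(('S',S),('T',T)):
    hsv=cv2.cvtColor(c['img'],cv2.COLOR_BGR2HSV)
    o=cv2.inRange(hsv,(9,150,120),(22,255,255))
    x0,y0,x1,y1=(420,325,460,365) if n=='S' else (130,250,170,285)
    mk=np.zeros_like(o);mk[y0:y1,x0:x1]=o[y0:y1,x0:x1]
    v,u=np.nonzero(mk); p=depth(c,np.c_[u,v]); ok=c['z_map'][v,u]>0
    p=p[ok]
    print(n,len(p),'px c',u.mean(),v.mean(),'z pct',np.percentile(p[:,2],[2,10,50,90,98]))
    zt=np.percentile(p[:,2],95); t=p[p[:,2]>zt-6]
    print(' top pts',len(t),t.mean(0),cv2.minAreaRect(t[:,:2].astype(np.float32)))
E
```

```text
S 199 px c 439.871921182266 341.7733990147783 z pct [170.97718766 179.52684395 209.98385173 213.93503867 215.14235632]
 top pts 108 [529.26246941 374.22207531 212.48157705] ((528.8572387695312, 374.732177734375), (16.8673095703125, 35.94011688232422), 68.87130737304688)
T 108 px c 146.96296296296296 265.5925925925926 z pct [ 31.32876871 207.96580406 211.46591265 215.36776156 216.83110383]
 top pts 73 [525.73633572 374.07593309 213.22845927] ((525.4037475585938, 374.4736022949219), (14.664448738098145, 32.593509674072266), 75.88670349121094)
```

View pics/crops.png

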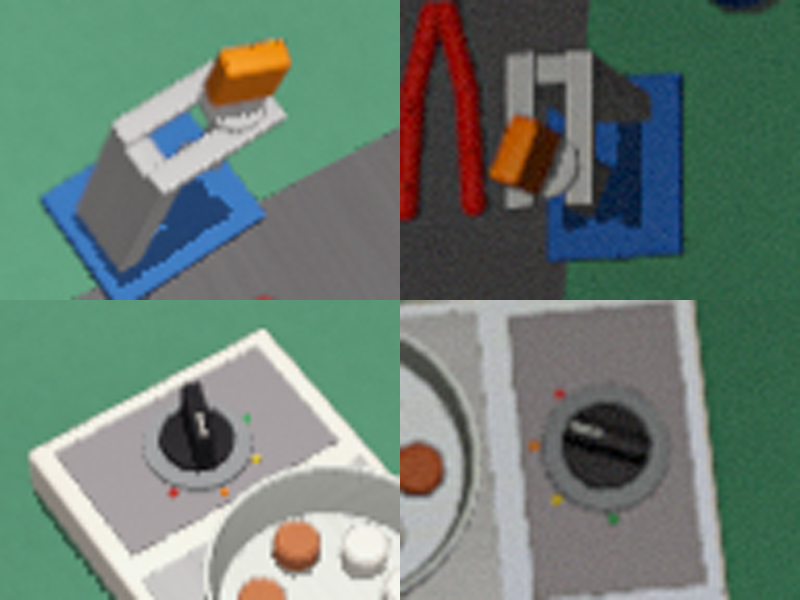

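The crops show the block turned about -20° from the rack's x axis. The knob pointer is between the red and orange dots, so it sits about 1.9 rad clockwise of green. Next I'll measure the pan, prongs and knob in both views.

```bash
cat > m.py <<'E'
from h import *
from scipy.optimize import least_squares
def cloud(c):
    v,u=np.mgrid[0:480,0:640]; uv=np.c_[u.ravel(),v.ravel()]
    p=depth(c,uv); ok=c['z_map'].ravel()>0
    return p[ok],c['img'].reshape(-1,3)[ok],uv[ok]
def near(p,x,y,r): return np.hypot(p[:,0]-x,p[:,1]-y)<r
def circ(q):
    f=lambda a:np.hypot(q[:,0]-a[0],q[:,1]-a[1])-a[2]
    return least_squares(f,[q[:,0].mean(),q[:,1].mean(),80],loss='soft_l1').x
E
python3 - <<'E'
from m import *
for n in('scene','top'):
    c=cam(n);p,b,uv=cloud(c); print(n)
    px=((361,276),(327,232)) if n=='scene' else ((282,265),(346,260))
    a=plane(c,[px[0]],75)[0];k=plane(c,[px[1]],90)[0]
    q=p[near(p,a[0],a[1],110)&(p[:,2]>94)&(p[:,2]<106)]; print(' rim',circ(q),np.median(q[:,2]),len(q))
    q=p[near(p,a[0],a[1],60)&(p[:,2]<62)&(p[:,2]>44)]; print(' floor z',np.median(q[:,2]))
    q=p[near(p,k[0],k[1],45)&(p[:,2]>84)&(p[:,2]<105)]; r=cv2.minAreaRect(q[:,:2].astype(np.float32)); print(' knob',r,np.percentile(q[:,2],[50,90]),len(q), cv2.boxPoints(r).round(0).tolist())
    # hotplate outer top
    q=p[near(p,a[0],a[1]-60,230)&(p[:,2]>44)&(p[:,2]<56)]; r=cv2.minAreaRect(q[:,:2].astype(np.float32)); print(' hot',r,np.median(q[:,2]),cv2.boxPoints(r).round(0).tolist())
    g=b.astype(int); grey=(g.max(1)-g.min(1)<40)
    q=p[near(p,545,374,80)&(p[:,2]>143)&(p[:,2]<154)&grey]; r=cv2.minAreaRect(q[:,:2].astype(np.float32)); print(' prong',r,np.median(q[:,2]),len(q),cv2.boxPoints(r).round(0).tolist())
    if n=='top':
        col=c['img']
    hsv=cv2.cvtColor(b[None],cv2.COLOR_BGR2HSV)[0]
    q=near(p,k[0],k[1],42)
    for nm,lo,hi in(('green',(40,120,60),(85,255,255)),('red',(0,120,90),(6,255,255)),('yel',(22,120,90),(34,255,255)),('white',(0,0,150),(180,60,255))):
        mk=cv2.inRange(hsv[None],lo,hi)[0]>0
        mk=mk&q&((p[:,2]>80) if nm=='white' else (p[:,2]<70))
        if mk.sum(): print('  ',nm,mk.sum(),p[mk].mean(0).round(1),uv[mk].mean(0).round(1))
E
```

```text
scene
 rim [560.32713135  94.35889772  82.1400078 ] 100.69472937360024 425
 floor z 55.8876197499477
 knob ((579.4735717773438, -63.2523193359375), (48.090911865234375, 14.128222465515137), 74.75189971923828) [94.94331866 97.94333915] 85 [[566.0, -85.0], [580.0, -88.0], [593.0, -42.0], [579.0, -38.0]]
 hot ((617.63427734375, 40.64518737792969), (301.2919921875, 322.14801025390625), 7.370208740234375) 51.77767333908105 [[448.0, 181.0], [489.0, -138.0], [788.0, -100.0], [746.0, 220.0]]
 prong ((549.588623046875, 373.94140625), (84.94367218017578, 45.762264251708984), 4.8492231369018555) 150.7022354657842 404 [[505.0, 393.0], [509.0, 348.0], [594.0, 355.0], [590.0, 400.0]]
   red 2 [610.7 -37.4  52.1] [321.  250.5]
   yel 2 [547.9 -35.9  53.5] [341.  242.5]
   white 5 [580.6 -57.1  96.6] [327.6 232.4]
top
 rim [558.34262133  95.04075277  82.58759608] 99.18464487733127 440
 floor z 53.96699731135061
 knob ((579.10009765625, -61.500450134277344), (49.01072311401367, 15.168028831481934), 75.39414978027344) [92.49149461 96.67441052] 127 [[566.0, -83.0], [580.0, -87.0], [593.0, -40.0], [578.0, -36.0]]
 hot ((621.5973510742188, 43.11274719238281), (314.3945617675781, 321.0279235839844), 6.995438575744629) 50.17680517406984 [[446.0, 183.0], [485.0, -135.0], [797.0, -97.0], [758.0, 222.0]]
 prong ((546.2035522460938, 375.47296142578125), (84.66230773925781, 46.148475646972656), 5.786402225494385) 149.06316600113814 369 [[502.0, 394.0], [506.0, 348.0], [591.0, 357.0], [586.0, 403.0]]
   green 2 [537.2 -65.7  50.3] [348.5 276. ]
   yel 4 [547.2 -33.8  51.2] [335.5 271.5]
```

Both views agree: the seat is near (528,373), the grip near (527,374) with its top at about 212, the pan centre is (559.3,94.7), and the knob is at (579.3,-62.4) with its bar at 75°. I'll measure the beads and bottle, then start moving.

```bash
cat > beads.py <<'E'
from m import *
def beads(n,C=(559.3,94.7)):
    c=cam(n); p,b,uv=cloud(c); hsv=cv2.cvtColor(b[None],cv2.COLOR_BGR2HSV)[0]
    top=near(p,C[0],C[1],70)&(p[:,2]>68)&(p[:,2]<84)
    im=np.zeros((480,640),np.uint8); im[uv[top,1],uv[top,0]]=255
    im=cv2.erode(im,np.ones((2,2)))
    k,l,s,ce=cv2.connectedComponentsWithStats(im,connectivity=4)
    for i in range(1,k):
        if s[i,4]<15: continue
        q=plane(c,[ce[i]],74)[0]-[*C,0]
        px=c['img'][int(ce[i][1]),int(ce[i][0])]
        print(n,'brown' if int(px[2])-int(px[0])>50 else 'white',s[i,4],'rel',q[:2].round(0),'r',np.hypot(*q[:2]).round(0),'ang',np.degrees(np.arctan2(q[1],q[0])).round(0))
if __name__=='__main__': beads('scene');beads('top')
E
python3 - <<'E'
from beads import *
beads('scene');beads('top')
for n in('scene','top'):
    c=cam(n);p,b,uv=cloud(c)
    q=p[(p[:,2]>150)&near(p,620,300,90)&(p[:,2]<200)&~near(p,527,374,60)]; print('bottle',q.mean(0),len(q))
E
```

```text
scene brown 69 rel [  2. -46.] r 47.0 ang -87.0
scene white 76 rel [-35. -23.] r 42.0 ang -147.0
scene white 87 rel [-44.  17.] r 47.0 ang 158.0
scene brown 79 rel [ 43. -19.] r 47.0 ang -24.0
scene brown 83 rel [-1. 44.] r 44.0 ang 92.0
scene white 91 rel [35. 31.] r 47.0 ang 41.0
top brown 95 rel [ 41. -21.] r 46.0 ang -27.0
top white 96 rel [33. 28.] r 43.0 ang 40.0
top brown 91 rel [  0. -49.] r 49.0 ang -90.0
top brown 106 rel [-5. 41.] r 41.0 ang 96.0
top white 115 rel [-38. -26.] r 46.0 ang -146.0
top white 107 rel [-49.  14.] r 51.0 ang 164.0
bottle [672.50408152 311.28833624 181.51550613] 217
bottle [671.06112581 305.94519474 182.88172005] 186
```

>>> {"name": "jog_arm", "arguments": {"moves": "0.02 0.03 0.01 0 0 0.1 1;0.04 0.07 0.02 0 0 0.2 1;0.06 0.11 0.03 0 0 0.3 1;0.08 0.15 0.03 0 0 0.4 1;0.1 0.19 0.03 0 0 0.5 1;0.12 0.22 0.03 0 0 0.6 1;0.14 0.26 0.03 0 0 0.7 1;0.16 0.3 0.03 0 0 0.8 1;0.18 0.33 0.03 0 0 0.9 1;0.2 0.37 0.03 0 0 1.0 1;0.22 0.4 0.03 0 0 1.1 1;0.24 0.44 0.03 0 0 1.2 1"}}

```text
time: 1.5
tcp_pos: [419.0, -216.4, 435.2]
orientation: [2.321, 2.115, 0.0]
wrist_force: [0.9, 0.3, -0.1]
finger_gap: 1.002
finger_force: 0.0
```

>>> {"name": "jog_arm", "arguments": {"moves": "0.02 0.04 0 0 0 0.1 1;0.03 0.08 0 0 0 0.2 1;0.04 0.12 0 0 0 0.3 1;0.06 0.16 0 0 0 0.4 1;0.07 0.2 0 0 0 0.5 1;0.08 0.24 0 0 0 0.6 1;0.09 0.28 0 0 0 0.7 1;0.1 0.32 0 0 0 0.8 1;0.1 0.36 0 0 0 0.9 1;0.1 0.4 0 0 0 1.0 1;0.1 0.44 0 0 0 1.1 1;0.1 0.47 0 0 0 1.2 1"}}

```text
time: 2.5
tcp_pos: [517.4, 255.3, 435.0]
orientation: [-0.717, -3.059, -0.002]
wrist_force: [0.4, -0.7, -0.8]
finger_gap: 0.998
finger_force: 0.0
```

>>> {"name": "jog_arm", "arguments": {"moves": "0 0.03 0 0 0 0.07 1;0 0.06 0 0 0 0.15 1;0.003 0.09 0 0 0 0.15 1;0.005 0.11 0 0 0 0.15 1;0.005 0.114 0 0 0 0.15 1;0.005 0.114 0 0 0 0.15 1"}}

```text
time: 3.0
tcp_pos: [522.7, 367.3, 434.4]
orientation: [-0.493, -3.102, -0.001]
wrist_force: [-0.4, 0.3, -0.3]
finger_gap: 0.997
finger_force: 0.0
```

```bash
python3 - <<'E'
from m import *
s=manip.state();r=R.from_rotvec(s['orientation']).as_matrix();print(s['time'],s['tcp_pos'],r.round(4),s['joint_positions'])
print(np.degrees(np.arctan2(r[1,1],r[0,1])))
c=cam('scene');cv2.imwrite('pics/a.png',cv2.resize(c['img'][200:425,300:600],(800,600)))
E
```

```text
3.0 [522.66330705 367.31561945 434.38800309] [[-9.506e-01  3.103e-01 -7.000e-04]
 [ 3.103e-01  9.506e-01  5.000e-04]
 [ 8.000e-04  3.000e-04 -1.000e+00]] [-0.22747162  0.58667372 -0.79179472  1.47768889  0.42631562  1.25564265
  0.18722939]
71.92118449627179
```

View pics/a.png

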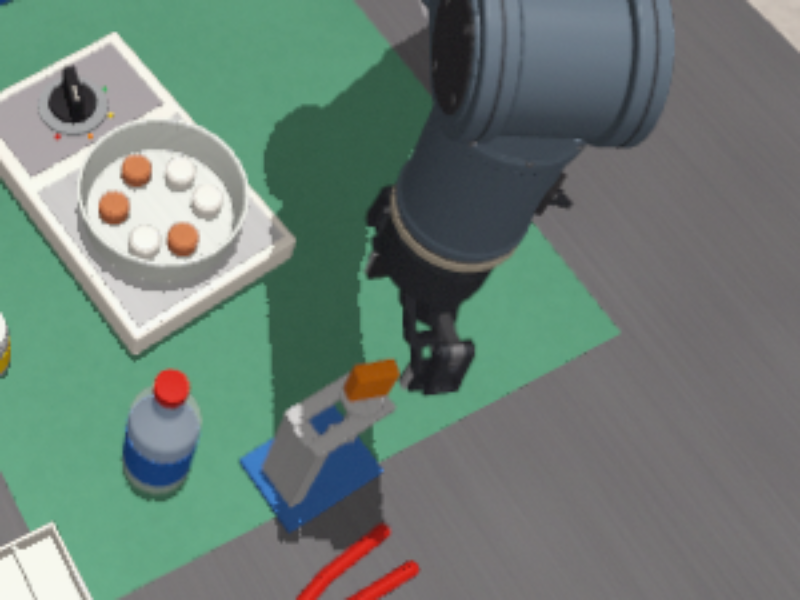

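The arm is above the rack and the block is clear below the fingers, but the measured pose still lags the command. I'll let it settle while lowering partway.

>>> {"name": "jog_arm", "arguments": {"moves": "0 0 -0.01 0 0 0 1;0 0 -0.02 0 0 0 1;0 0 -0.02 0 0 0 1;0 0 -0.02 0 0 0 1;0 0 -0.02 0 0 0 1"}}

```text
time: 3.47
tcp_pos: [523.5, 365.2, 414.6]
orientation: [-0.498, -3.102, 0.0]
wrist_force: [-0.7, 0.2, 0.6]
finger_gap: 1.0
finger_force: 0.0
```

>>> {"name": "jog_arm", "arguments": {"moves": "0.004 0.0087 0 0 0 0 1;0.004 0.0087 -0.015 0 0 0 1;0.004 0.0087 -0.03 0 0 0 1;0.004 0.0087 -0.045 0 0 0 1;0.004 0.0087 -0.06 0 0 0 1;0.004 0.0087 -0.07 0 0 0 1;0.004 0.0087 -0.07 0 0 0 1;0.004 0.0087 -0.07 0 0 0 1"}}

```text
time: 4.13
tcp_pos: [527.3, 374.9, 344.7]
orientation: [-0.497, -3.102, 0.0]
wrist_force: [-0.2, -0.1, 0.3]
finger_gap: 0.998
finger_force: 0.0
```

>>> {"name": "jog_arm", "arguments": {"moves": "0 0 0 0 0 0 0.3;0 0 0 0 0 0 0.1;0 0 0 0 0 0 0;0 0 0 0 0 0 0;0 0 0 0 0 0 0;0 0 0 0 0 0 0;0 0 0 0 0 0 0;0 0 0 0 0 0 0;0 0 0 0 0 0 0;0 0 0 0 0 0 0"}}

```text
time: 4.97
tcp_pos: [527.3, 374.5, 345.0]
orientation: [0.497, 3.102, 0.0]
wrist_force: [-0.6, -1.7, 5.3]
finger_gap: 0.177
finger_force: 58.7
```

Gripped: the gap is about 15 mm at 59 N. Next I'll lift a little and draw out along the slot.

>>> {"name": "jog_arm", "arguments": {"moves": "0 0 0.005 0 0 0 0;0 0 0.01 0 0 0 0;0 0 0.015 0 0 0 0;0 0 0.015 0 0 0 0;0 0 0.015 0 0 0 0"}}

```text
time: 5.38
tcp_pos: [527.2, 374.6, 360.0]
orientation: [0.497, 3.102, 0.001]
wrist_force: [-0.5, 0.1, -1.3]
finger_gap: 0.182
finger_force: 58.4
```

>>> {"name": "jog_arm", "arguments": {"moves": "-0.008 -0.001 0 0 0 0 0;-0.016 -0.002 0 0 0 0 0;-0.024 -0.002 0 0 0 0 0;-0.032 -0.003 0 0 0 0 0;-0.04 -0.004 0 0 0 0 0;-0.048 -0.0045 0 0 0 0 0;-0.056 -0.005 0 0 0 0 0;-0.064 -0.006 0 0 0 0 0;-0.072 -0.007 0 0 0 0 0;-0.075 -0.007 0 0 0 0 0;-0.075 -0.007 0 0 0 0 0"}}

```text
time: 6.3
tcp_pos: [451.4, 367.7, 359.9]
orientation: [0.496, 3.102, -0.0]
wrist_force: [-0.5, 0.5, -0.4]
finger_gap: 0.18
finger_force: 58.5
```

```bash
python3 - <<'E'
from m import *
print(manip.state()['tcp_pos'],manip.state()['wrist_force'])
c=cam('scene');cv2.imwrite('pics/b.png',cv2.resize(c['img'][230:410,330:570],(800,600)))
E
```

```text
[451.37935342 367.657826   359.90817381] [-0.49742867  0.52122705 -0.39827294]
```

View pics/b.png

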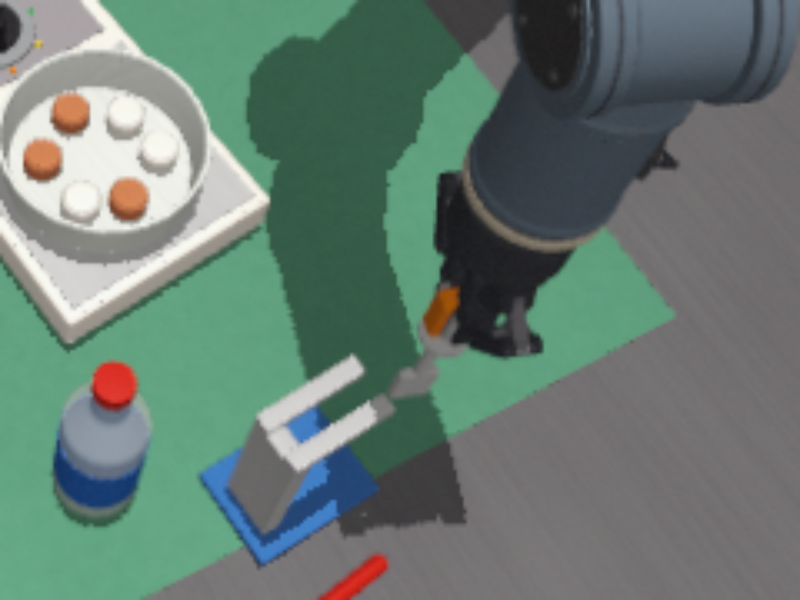

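The stirrer is clear of the fork and the prongs are empty. Next I'll raise it and carry it over the pan centre.

>>> {"name": "jog_arm", "arguments": {"moves": "0 0 0.025 0 0 0 0;0 0 0.05 0 0 0 0;0.008 -0.02 0.07 0 0 0 0;0.02 -0.05 0.07 0 0 0 0;0.032 -0.08 0.07 0 0 0 0;0.044 -0.11 0.07 0 0 0 0;0.056 -0.14 0.07 0 0 0 0;0.068 -0.17 0.07 0 0 0 0;0.08 -0.2 0.07 0 0 0 0;0.09 -0.228 0.07 0 0 0 0;0.1 -0.253 0.07 0 0 0 0;0.108 -0.273 0.07 0 0 0 0"}}

```text
time: 7.35
tcp_pos: [561.4, 91.5, 429.5]
orientation: [0.501, 3.101, -0.001]
wrist_force: [-0.9, 0.0, -1.0]
finger_gap: 0.182
finger_force: 58.7
```

>>> {"name": "jog_arm", "arguments": {"moves": "0 0 0 0 0 0 0;0 0 0 0 0 0 0;0 0 0 0 0 0 0"}}

```text
time: 7.6
tcp_pos: [560.3, 94.9, 429.7]
orientation: [-0.497, -3.102, -0.001]
wrist_force: [0.1, 0.6, 0.1]
finger_gap: 0.182
finger_force: 58.7
```

>>> {"name": "jog_arm", "arguments": {"moves": "-0.001 0 -0.015 0 0 0 0;-0.001 0 -0.03 0 0 0 0;-0.001 0 -0.045 0 0 0 0;-0.001 0 -0.06 0 0 0 0;-0.001 0 -0.067 0 0 0 0;-0.001 0 -0.071 0 0 0 0;-0.001 0 -0.071 0 0 0 0;-0.001 0 -0.071 0 0 0 0"}}

```text
time: 8.27
tcp_pos: [559.3, 95.1, 359.3]
orientation: [0.496, 3.102, 0.001]
wrist_force: [-0.4, -0.3, -0.7]
finger_gap: 0.18
finger_force: 58.7
```

```bash
python3 - <<'E'
from m import *
print(manip.state()['tcp_pos'],manip.state()['wrist_force'])
c=cam('scene');cv2.imwrite('pics/c.png',cv2.resize(c['img'][210:330,290:450],(800,600)))
E
```

```text
[559.32724206  95.14950205 359.26830497] [-0.38214824 -0.31029282 -0.7162691 ]
```

View pics/c.png

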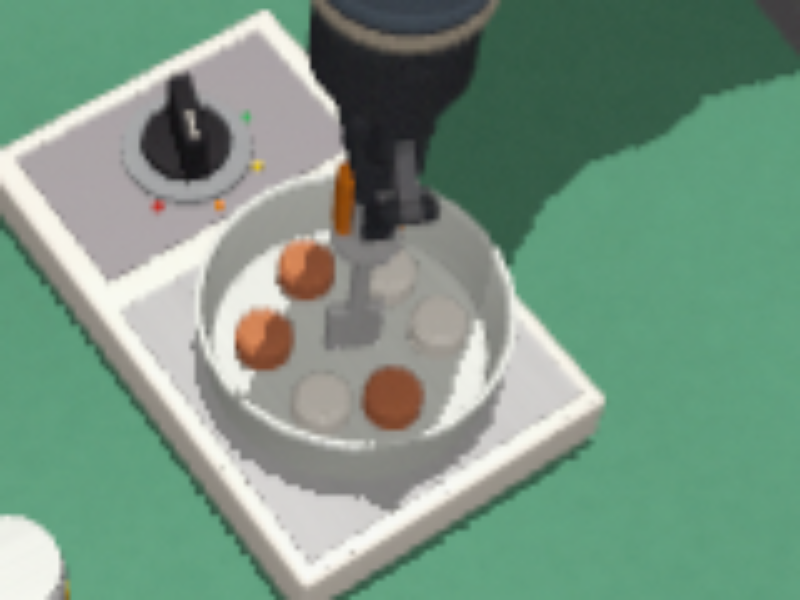

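The blade is down in the free middle, touching no bead. I'll spiral out and start circling at 45 mm radius.

>>> {"name": "jog_arm", "arguments": {"moves": "0.015 0 0 0 0 0 0;0.0276 0.0049 0 0 0 0 0;0.036 0.0117 0 0 0 0 0;0.039 0.0225 0 0 0 0 0;0.0318 0.0318 0 0 0 0 0;0.0225 0.039 0 0 0 0 0;0.0116 0.0435 0 0 0 0 0;0 0.045 0 0 0 0 0;-0.0116 0.0435 0 0 0 0 0;-0.0225 0.039 0 0 0 0 0;-0.0318 0.0318 0 0 0 0 0;-0.039 0.0225 0 0 0 0 0"}}

```text
time: 9.32
tcp_pos: [518.7, 118.1, 359.3]
orientation: [0.493, 3.102, 0.001]
wrist_force: [0.3, 0.5, -0.4]
finger_gap: 0.177
finger_force: 59.1
```

>>> {"name": "jog_arm", "arguments": {"moves": "-0.0045 -0.0109 0 0 0 0 0;-0.006 -0.0225 0 0 0 0 0;-0.0045 -0.0341 0 0 0 0 0;0 -0.045 0 0 0 0 0;0.0072 -0.0543 0 0 0 0 0;0.0165 -0.0615 0 0 0 0 0;0.0274 -0.066 0 0 0 0 0;0.039 -0.0675 0 0 0 0 0;0.0506 -0.066 0 0 0 0 0;0.0615 -0.0615 0 0 0 0 0;0.0708 -0.0543 0 0 0 0 0;0.078 -0.045 0 0 0 0 0"}}

```text
time: 10.32
tcp_pos: [599.3, 71.3, 357.9]
orientation: [-0.499, -3.1, -0.0]
wrist_force: [-0.4, -0.1, -0.7]
finger_gap: 0.18
finger_force: 59.6
```

```bash
python3 - <<'E'
from beads import *
beads('scene')
s=manip.state();print(s['time'],s['tcp_pos'],s['wrist_force'],s['wrist_torque'],s['finger_gap'])
c=cam('scene');cv2.imwrite('pics/d.png',cv2.resize(c['img'][210:330,290:450],(800,600)))
E
```

```text
scene white 67 rel [-24. -49.] r 54.0 ang -116.0
scene white 72 rel [-56.  -9.] r 57.0 ang -171.0
scene brown 165 rel [ 46. -19.] r 50.0 ang -22.0
scene brown 78 rel [-40.  42.] r 58.0 ang 134.0
scene white 66 rel [18. 53.] r 56.0 ang 71.0
10.3667 [600.15439439  73.67363536 358.22624082] [2.24825775 2.06128065 0.02550308] [ 0.10126285 -0.16331936 -0.02726549] 0.17941008743966677
```

View pics/d.png

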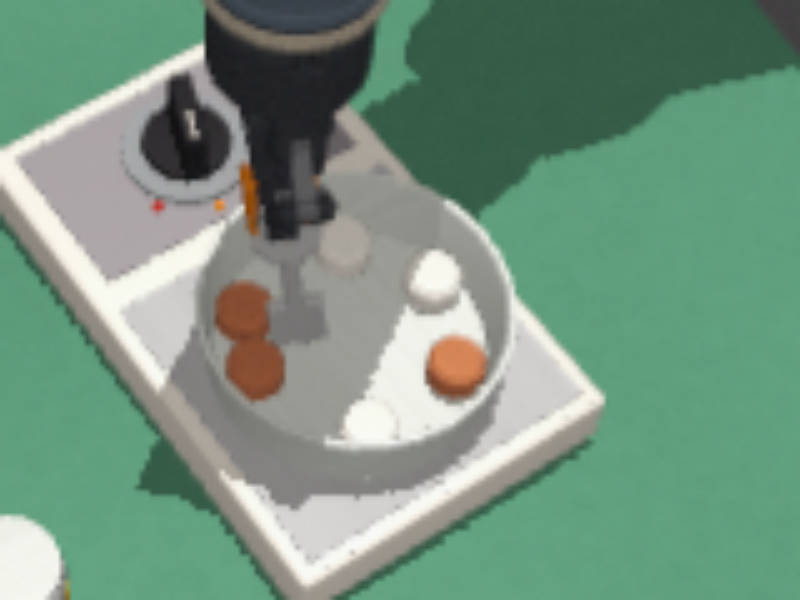

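All six beads are in the pan and have moved outward, and the stirrer is still upright in the grip. I'll carry on circling.

>>> {"name": "jog_arm", "arguments": {"moves": "0.0045 0.0109 0 0 0 0 0;0.006 0.0225 0 0 0 0 0;0.0045 0.0341 0 0 0 0 0;0 0.045 0 0 0 0 0;-0.0072 0.0543 0 0 0 0 0;-0.0165 0.0615 0 0 0 0 0;-0.0274 0.066 0 0 0 0 0;-0.039 0.0675 0 0 0 0 0;-0.0506 0.066 0 0 0 0 0;-0.0615 0.0615 0 0 0 0 0;-0.0708 0.0543 0 0 0 0 0;-0.078 0.045 0 0 0 0 0"}}

```text
time: 11.42
tcp_pos: [519.6, 118.2, 359.6]
orientation: [0.494, 3.099, 0.003]
wrist_force: [5.6, 0.1, 0.5]
finger_gap: 0.181
finger_force: 60.1
```

>>> {"name": "jog_arm", "arguments": {"moves": "-0.0045 -0.0109 0 0 0 0 0;-0.006 -0.0225 0 0 0 0 0;-0.0045 -0.0341 0 0 0 0 0;0 -0.045 0 0 0 0 0;0.0072 -0.0543 0 0 0 0 0;0.0165 -0.0615 0 0 0 0 0;0.0274 -0.066 0 0 0 0 0;0.039 -0.0675 0 0 0 0 0;0.0506 -0.066 0 0 0 0 0;0.0615 -0.0615 0 0 0 0 0;0.0708 -0.0543 0 0 0 0 0;0.078 -0.045 0 0 0 0 0"}}

```text
time: 12.42
tcp_pos: [598.4, 70.9, 357.7]
orientation: [-0.499, -3.098, 0.001]
wrist_force: [-0.6, -0.3, -1.7]
finger_gap: 0.179
finger_force: 60.2
```

>>> {"name": "jog_arm", "arguments": {"moves": "0.0045 0.0109 0 0 0 0 0;0.006 0.0225 0 0 0 0 0;0.0045 0.0341 0 0 0 0 0;0 0.045 0 0 0 0 0;-0.0072 0.0543 0 0 0 0 0;-0.0165 0.0615 0 0 0 0 0;-0.0274 0.066 0 0 0 0 0;-0.039 0.0675 0 0 0 0 0;-0.0506 0.066 0 0 0 0 0;-0.0615 0.0615 0 0 0 0 0;-0.0708 0.0543 0 0 0 0 0;-0.078 0.045 0 0 0 0 0"}}

```text
time: 13.42
tcp_pos: [518.7, 118.0, 359.2]
orientation: [0.494, 3.102, 0.001]
wrist_force: [0.7, -0.2, -0.4]
finger_gap: 0.18
finger_force: 60.3
```

>>> {"name": "jog_arm", "arguments": {"moves": "-0.0045 -0.0109 0 0 0 0 0;-0.006 -0.0225 0 0 0 0 0;-0.0045 -0.0341 0 0 0 0 0;0 -0.045 0 0 0 0 0;0.0072 -0.0543 0 0 0 0 0;0.0165 -0.0615 0 0 0 0 0;0.0274 -0.066 0 0 0 0 0;0.039 -0.0675 0 0 0 0 0;0.0506 -0.066 0 0 0 0 0;0.0615 -0.0615 0 0 0 0 0;0.0708 -0.0543 0 0 0 0 0;0.078 -0.045 0 0 0 0 0"}}

```text
time: 14.42
tcp_pos: [599.3, 71.1, 358.0]
orientation: [-0.5, -3.099, 0.0]
wrist_force: [-5.3, 1.1, 1.8]
finger_gap: 0.18
finger_force: 60.9
```

>>> {"name": "jog_arm", "arguments": {"moves": "0.0045 0.0109 0 0 0 0 0;0.006 0.0225 0 0 0 0 0;0.0045 0.0341 0 0 0 0 0;0 0.045 0 0 0 0 0;-0.0072 0.0543 0 0 0 0 0;-0.0165 0.0615 0 0 0 0 0;-0.0274 0.066 0 0 0 0 0;-0.039 0.0675 0 0 0 0 0;-0.0506 0.066 0 0 0 0 0;-0.0615 0.0615 0 0 0 0 0;-0.0708 0.0543 0 0 0 0 0;-0.078 0.045 0 0 0 0 0"}}

```text
time: 15.42
tcp_pos: [519.1, 117.8, 359.3]
orientation: [0.494, 3.101, 0.001]
wrist_force: [-0.2, 0.1, -0.7]
finger_gap: 0.186
finger_force: 60.7
```

```bash
python3 - <<'E'
from beads import *
beads('scene');beads('top')
s=manip.state();print(s['time'],s['tcp_pos'],s['wrist_force'],s['wrist_torque'],s['finger_gap'])
E
```

```text
scene brown 70 rel [-22. -51.] r 55.0 ang -114.0
scene white 73 rel [ 19. -53.] r 56.0 ang -71.0
scene white 72 rel [ 49. -26.] r 56.0 ang -27.0
scene white 78 rel [-31.  49.] r 58.0 ang 122.0
scene brown 70 rel [54. 17.] r 57.0 ang 17.0
scene brown 64 rel [21. 51.] r 56.0 ang 67.0
top white 45 rel [ 52. -33.] r 62.0 ang -33.0
top white 41 rel [ 20. -59.] r 62.0 ang -71.0
15.5167 [519.08412942 115.97264632 358.92115782] [ 0.83201709 -0.95309035 -1.42559044] [ 0.00416392 -0.01582254  0.01337856] 0.18250575909808547
```

All beads are in the pan and have moved well round (the colour order shows each shifted by 80° or more). I'll lift at the pan centre and go back to the position in front of the fork.

>>> {"name": "jog_arm", "arguments": {"moves": "0.012 -0.007 0 0 0 0 0;0.026 -0.015 0 0 0 0 0;0.039 -0.0225 0 0 0 0 0;0.039 -0.0225 0.01 0 0 0 0;0.039 -0.0225 0.025 0 0 0 0;0.039 -0.0225 0.045 0 0 0 0;0.039 -0.0225 0.065 0 0 0 0;0.039 -0.0225 0.072 0 0 0 0;0.035 -0.0125 0.072 0 0 0 0;0.026 0.0125 0.072 0 0 0 0;0.014 0.0425 0.072 0 0 0 0;0.002 0.0725 0.072 0 0 0 0"}}

```text
time: 16.52
tcp_pos: [521.5, 190.6, 429.4]
orientation: [-0.499, -3.1, 0.0]
wrist_force: [0.3, -0.1, -1.1]
finger_gap: 0.181
finger_force: 60.6
```

>>> {"name": "jog_arm", "arguments": {"moves": "-0.012 0.03 0 0 0 0 0;-0.024 0.06 0 0 0 0 0;-0.036 0.09 0 0 0 0 0;-0.048 0.12 0 0 0 0 0;-0.058 0.15 0 0 0 0 0;-0.066 0.17 0 0 0 0 0;-0.07 0.177 0 0 0 0 0;-0.07 0.177 -0.02 0 0 0 0;-0.07 0.177 -0.04 0 0 0 0;-0.07 0.177 -0.06 0 0 0 0;-0.07 0.177 -0.07 0 0 0 0;-0.07 0.177 -0.07 0 0 0 0"}}

```text
time: 17.52
tcp_pos: [451.9, 365.6, 357.9]
orientation: [-0.497, -3.099, 0.006]
wrist_force: [-0.6, -0.7, -0.0]
finger_gap: 0.177
finger_force: 60.7
```

>>> {"name": "jog_arm", "arguments": {"moves": "0 0 0 0 0 0 0;0 0 0 0 0 0 0"}}

```text
time: 17.68
tcp_pos: [452.4, 366.8, 361.5]
orientation: [0.497, 3.102, 0.002]
wrist_force: [-0.7, -0.0, -0.9]
finger_gap: 0.173
finger_force: 60.7
```

```bash
python3 - <<'E'
from beads import *
s=manip.state();print(s['time'],s['tcp_pos'],s['wrist_force'],s['orientation'],s['finger_gap'])
beads('top')
c=cam('scene');cv2.imwrite('pics/e.png',cv2.resize(c['img'][230:410,330:570],(800,600)))
# shank/blade points below the gripper, from both views
for n in('scene','top'):
    c=cam(n);p,b,uv=cloud(c);g=b.astype(int);grey=g.max(1)-g.min(1)<45
    t=s['tcp_pos']
    for lo,hi in((60,100),(100,150),(158,168)):
        q=p[near(p,t[0],t[1],32)&(p[:,2]>lo)&(p[:,2]<hi)&grey]
        print(n,lo,hi,len(q),(np.median(q,0)-t).round(1) if len(q) else '')
E
```

```text
17.6833 [452.37272219 366.80517254 361.50961987] [-0.71410024 -0.00407079 -0.94278403] [4.97268453e-01 3.10152320e+00 1.57028623e-03] 0.1732807668887674
top brown 95 rel [54. 15.] r 56.0 ang 16.0
top white 94 rel [ 49. -29.] r 57.0 ang -30.0
top brown 102 rel [21. 50.] r 55.0 ang 68.0
top white 93 rel [ 16. -56.] r 58.0 ang -74.0
top brown 102 rel [-24. -53.] r 58.0 ang -114.0
top white 93 rel [-35.  45.] r 57.0 ang 127.0
scene 60 100 54 [  16.9   -3.7 -275.1]
scene 100 150 65 [  16.2   -3.8 -251.3]
scene 158 168 0 
top 60 100 0 
top 100 150 0 
top 158 168 0
```

View pics/e.png

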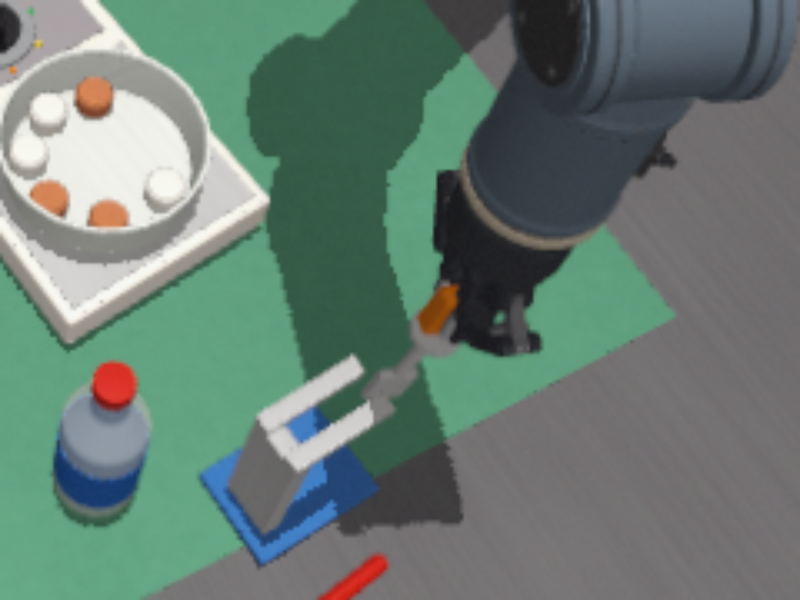

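Compared with the earlier view, the stirrer has shifted or tilted in the grip along its own x axis: the collar moved from about (445,335) to (430,335), and the blade moved left too. I'll quantify that before hanging it.

```bash
cat > tilt.py <<'E'
from m import *
def tilt():
    s=manip.state();t=s['tcp_pos'];a=np.radians(-18);ex=np.array([np.cos(a),np.sin(a)]);ey=np.array([-ex[1],ex[0]])
    c=cam('scene');p,b,uv=cloud(c)
    hsv=cv2.cvtColor(b[None],cv2.COLOR_BGR2HSV)[0]
    org=(hsv[:,0]>8)&(hsv[:,0]<23)&(hsv[:,1]>150)
    g=b.astype(int);grey=(g.max(1)-g.min(1)<45)
    d=p[:,:2]-t[:2];X=d@ex;Y=d@ey;Z=p[:,2]-t[2]
    box=(np.abs(X)<50)&(np.abs(Y)<25)
    print(t.round(1))
    for lo in range(-310,-130,8):
        k=box&(Z>=lo)&(Z<lo+8)&(grey|org)&(Z<-140)
        if k.sum()>1: print(lo+4,'n',k.sum(),'org',(k&org).sum(),'X',X[k].min().round(1),np.median(X[k]).round(1),X[k].max().round(1),'Y',np.median(Y[k]).round(1), g[k].mean().round(0))
if __name__=='__main__': tilt()
E
python3 tilt.py
```

```text
[452.4 366.7 361.6]
-298 n 2 org 0 X 6.9 20.0 33.0 Y -1.9 91.0
-290 n 11 org 0 X 7.1 17.1 34.8 Y 1.6 107.0
-282 n 19 org 0 X 3.7 21.9 34.9 Y 1.9 108.0
-274 n 17 org 0 X 0.8 18.3 32.9 Y 1.9 110.0
-266 n 13 org 0 X 4.5 19.9 32.5 Y 2.1 113.0
-258 n 32 org 0 X 0.9 19.6 33.8 Y 0.9 115.0
-250 n 9 org 0 X 10.1 16.6 27.3 Y 0.9 113.0
-242 n 7 org 0 X 9.9 17.3 19.4 Y 1.2 109.0
-234 n 6 org 0 X 12.1 16.4 17.4 Y 1.9 110.0
-226 n 8 org 0 X 10.0 14.6 16.5 Y 1.3 109.0
-218 n 6 org 0 X 10.0 13.3 14.5 Y 2.1 111.0
-194 n 6 org 0 X -3.5 10.8 23.2 Y 10.3 115.0
-186 n 70 org 0 X -4.2 14.2 24.8 Y 8.1 120.0
-178 n 3 org 0 X 10.9 13.4 21.0 Y 6.6 110.0
-170 n 14 org 7 X 6.0 20.5 22.2 Y 6.4 85.0
-162 n 28 org 16 X -0.6 16.8 21.7 Y 7.7 73.0
-154 n 35 org 17 X 4.0 12.1 21.4 Y 7.6 69.0
-146 n 26 org 12 X 3.4 13.1 19.6 Y 8.1 65.0
-138 n 8 org 5 X 5.7 12.3 18.8 Y 7.7 60.0
```

The stirrer leans about 0.12 rad in the pinch plane (bottom towards +X) and has slid about 3.5 mm. I'll tilt the tool to set it upright and measure again.

>>> {"name": "jog_arm", "arguments": {"moves": "0.006 -0.002 0 0.012 0.038 0 0;0.012 -0.004 0 0.025 0.076 0 0;0.018 -0.006 -0.001 0.037 0.114 0 0;0.018 -0.006 -0.001 0.037 0.114 0 0;0.018 -0.006 -0.001 0.037 0.114 0 0"}}

```text
time: 18.35
tcp_pos: [470.7, 360.1, 359.6]
orientation: [-0.481, -2.985, -0.028]
wrist_force: [0.1, 0.3, -0.7]
finger_gap: 0.181
finger_force: 60.7
```

```bash
python3 tilt.py; python3 -c "
from m import *
c=cam('scene');cv2.imwrite('pics/f.png',cv2.resize(c['img'][230:410,330:570],(800,600)))"
```

```text
[470.7 360.1 359.6]
-298 n 2 org 0 X -25.4 -15.1 -4.9 Y 1.4 119.0
-290 n 15 org 0 X -29.6 -13.0 -0.3 Y 1.4 110.0
-282 n 17 org 0 X -30.5 -12.3 -0.3 Y 1.7 111.0
-274 n 18 org 0 X -29.1 -11.6 0.4 Y 1.5 110.0
-266 n 15 org 0 X -30.6 -16.1 -0.8 Y 1.7 115.0
-258 n 30 org 0 X -31.0 -10.5 -0.4 Y 0.0 120.0
-250 n 8 org 0 X -16.0 -12.1 -0.6 Y 0.7 111.0
-242 n 7 org 0 X -17.5 -12.0 -11.6 Y 2.1 108.0
-234 n 6 org 0 X -17.7 -13.6 -11.4 Y 1.8 109.0
-226 n 6 org 0 X -16.3 -13.1 -11.4 Y 1.1 108.0
-218 n 7 org 0 X -18.6 -13.8 42.4 Y 2.9 104.0
-210 n 34 org 0 X 37.1 43.7 49.9 Y 11.4 120.0
-202 n 3 org 0 X 44.9 48.2 50.0 Y 10.1 116.0
-194 n 9 org 0 X -17.8 -7.3 0.0 Y 12.3 115.0
-186 n 60 org 0 X -25.9 -8.4 1.9 Y 8.2 119.0
-170 n 9 org 6 X -9.0 -1.7 1.2 Y 5.9 83.0
-162 n 22 org 12 X -15.6 -2.9 1.7 Y 7.7 72.0
-154 n 22 org 14 X -12.4 -3.6 0.6 Y 7.7 68.0
-146 n 22 org 15 X -10.3 -0.9 2.0 Y 5.7 70.0
-138 n 5 org 2 X -9.8 -4.8 1.0 Y 7.6 66.0
```

View pics/f.png

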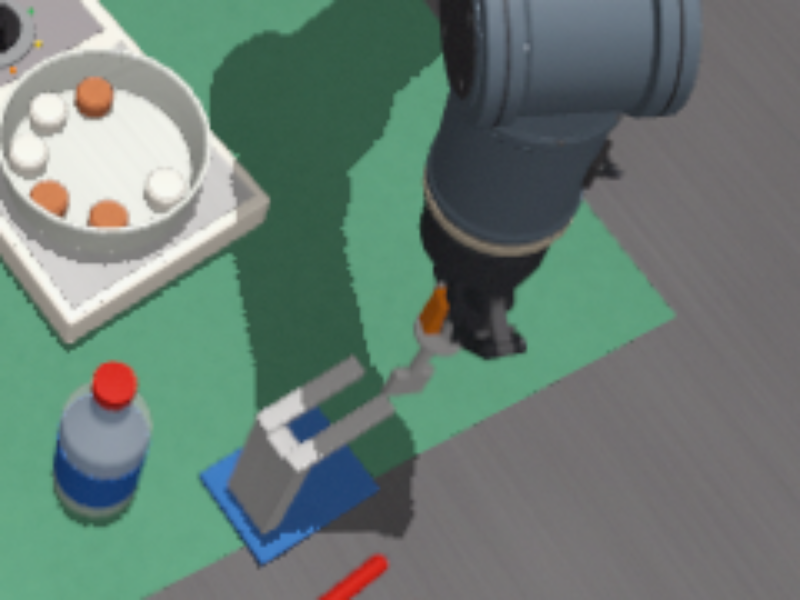

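It is upright now (shank and blade X both constant near -15) and lined up within about 2 mm of the slot, with the collar some 16 mm above the prongs. I'll correct y and slide in.

>>> {"name": "jog_arm", "arguments": {"moves": "0.004 0.0026 0 0 0 0 0;0.012 0.0033 0 0 0 0 0;0.02 0.004 0 0 0 0 0;0.028 0.0048 0 0 0 0 0;0.036 0.0055 0 0 0 0 0;0.044 0.0063 0 0 0 0 0;0.052 0.007 0 0 0 0 0;0.06 0.0078 0 0 0 0 0;0.067 0.0085 0 0 0 0 0;0.0715 0.0089 0 0 0 0 0;0.0715 0.0089 0 0 0 0 0;0.0715 0.0089 0 0 0 0 0"}}

```text
time: 19.45
tcp_pos: [541.7, 369.5, 359.6]
orientation: [-0.478, -2.985, -0.028]
wrist_force: [-0.0, -0.2, -1.6]
finger_gap: 0.179
finger_force: 60.6
```

>>> {"name": "jog_arm", "arguments": {"moves": "0 0 -0.004 0 0 0 0;0 0 -0.008 0 0 0 0;0 0 -0.01 0 0 0 0;0 0 -0.011 0 0 0 0;0 0 -0.011 0 0 0 0;0 0 -0.011 0 0 0 0"}}

```text
time: 19.95
tcp_pos: [541.7, 369.4, 348.7]
orientation: [-0.478, -2.985, -0.028]
wrist_force: [-0.3, -0.6, -0.6]
finger_gap: 0.178
finger_force: 60.6
```

```bash
python3 tilt.py; python3 -c "
from m import *
c=cam('scene');cv2.imwrite('pics/g.png',cv2.resize(c['img'][300:402,370:506],(800,600),interpolation=cv2.INTER_CUBIC))"
```

```text
[541.7 369.4 348.7]
-306 n 6 org 0 X 44.0 46.3 48.4 Y 18.7 104.0
-298 n 10 org 0 X -27.9 46.1 49.3 Y 16.4 106.0
-290 n 12 org 0 X -29.0 46.9 49.5 Y 13.0 106.0
-282 n 9 org 0 X 42.3 44.9 47.9 Y 19.1 104.0
-274 n 5 org 0 X 0.5 46.9 48.4 Y 15.3 100.0
-266 n 11 org 0 X -0.8 46.3 49.5 Y 16.3 103.0
-258 n 13 org 0 X -6.3 42.7 48.5 Y 12.7 105.0
-250 n 11 org 0 X -11.9 46.5 49.2 Y 15.1 103.0
-242 n 9 org 0 X 43.4 46.9 49.8 Y 13.4 103.0
-234 n 11 org 0 X -12.1 44.4 48.2 Y 17.6 104.0
-226 n 11 org 0 X -11.3 47.3 49.8 Y 15.2 102.0
-218 n 12 org 0 X -13.5 45.3 49.2 Y 14.7 103.0
-210 n 19 org 0 X 6.0 42.8 49.1 Y 18.0 111.0
-202 n 160 org 0 X -28.8 23.7 49.8 Y 5.0 122.0
-194 n 142 org 0 X -25.8 8.8 49.2 Y 9.2 124.0
-186 n 53 org 0 X -21.0 -9.0 1.6 Y 8.7 119.0
-170 n 10 org 6 X -11.4 -1.5 1.9 Y 5.5 91.0
-162 n 14 org 10 X -12.2 -0.6 2.1 Y 7.1 76.0
-154 n 17 org 12 X -10.8 0.4 2.2 Y 4.1 75.0
-146 n 19 org 10 X -10.2 -4.7 1.6 Y 8.2 67.0
-138 n 2 org 1 X -9.9 -4.3 1.3 Y 7.8 49.0
```

View pics/g.png

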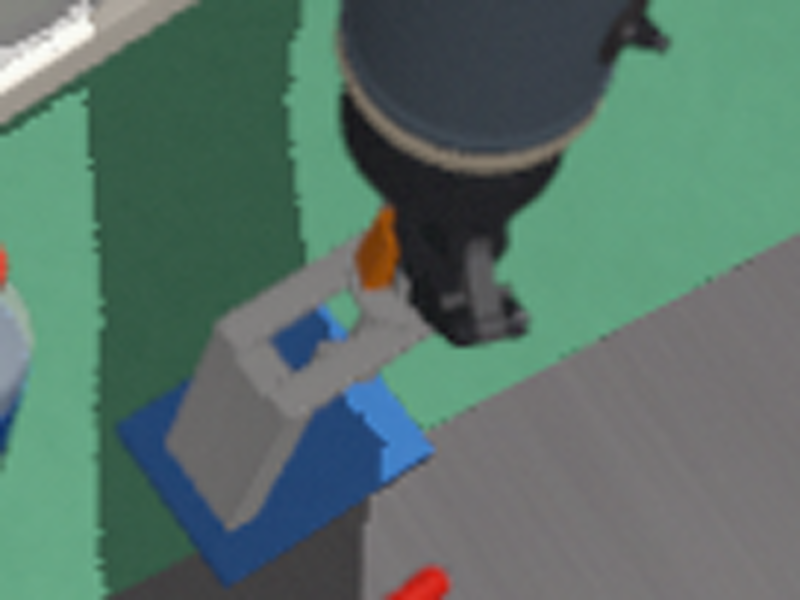

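The shank is in the slot and the collar is just above the prongs. I'll lower it gently.

>>> {"name": "jog_arm", "arguments": {"moves": "0 0 -0.002 0 0 0 0;0 0 -0.003 0 0 0 0;0 0 -0.004 0 0 0 0;0 0 -0.004 0 0 0 0"}}

```text
time: 20.38
tcp_pos: [541.7, 369.3, 344.4]
orientation: [-0.478, -2.985, -0.027]
wrist_force: [0.0, 0.3, -0.9]
finger_gap: 0.178
finger_force: 60.6
```

>>> {"name": "jog_arm", "arguments": {"moves": "0 0 -0.001 0 0 0 0;0 0 -0.0015 0 0 0 0;0 0 -0.0015 0 0 0 0"}}

```text
time: 20.63
tcp_pos: [541.7, 369.4, 343.6]
orientation: [-0.479, -2.985, -0.028]
wrist_force: [-0.0, -1.3, 4.1]
finger_gap: 0.178
finger_force: 61.2
```

Contact shows as a +4 N upward force. I'll release and back off along the tool axis.

>>> {"name": "jog_arm", "arguments": {"moves": "0 0 0 0 0 0 0.25;0 0 0 0 0 0 0.35;0 0 0 0 0 0 0.5;0 0 0 0 0 0 0.7;0 0 0 0 0 0 1;0 0 0 0 0 0 1;0 0 0 0 0 0 1;0 0 0 0 0 0 1;0 0 0 0 0 0 1"}}

```text
time: 21.38
tcp_pos: [541.7, 369.5, 343.2]
orientation: [-0.478, -2.985, -0.028]
wrist_force: [0.0, 0.2, 0.8]
finger_gap: 0.997
finger_force: 0.0
```

```bash
python3 tilt.py | tail -8
```

```text
-194 n 243 org 0 X -37.5 15.1 49.9 Y 3.8 123.0
-186 n 90 org 0 X -23.7 -7.1 47.6 Y 8.1 122.0
-178 n 4 org 1 X -19.8 -10.2 1.1 Y 6.6 112.0
-170 n 10 org 10 X -14.0 -4.0 1.9 Y 6.6 80.0
-162 n 13 org 13 X -12.3 0.8 2.5 Y 6.4 72.0
-154 n 13 org 13 X -24.5 0.4 3.3 Y 5.3 70.0
-146 n 16 org 16 X -21.3 -1.6 2.2 Y 7.3 70.0
-138 n 4 org 4 X -8.1 0.6 3.0 Y 2.9 68.0
```

The stirrer has not moved since release. I'll retreat along the tool axis, undo the tilt and head for the knob.

>>> {"name": "jog_arm", "arguments": {"moves": "0.0023 -0.0007 0.02 0 0 0 1;0.0046 -0.0014 0.04 0 0 0 1;0.008 -0.0025 0.065 0 0 0 1;0.01 -0.0033 0.09 0 0 0 1;0.01 -0.0033 0.1 -0.012 -0.038 0 1;0.01 -0.01 0.1 -0.025 -0.076 0 1;0.01 -0.03 0.1 -0.037 -0.114 0 1;0.01 -0.05 0.1 -0.037 -0.114 0 1;0.01 -0.06 0.1 -0.037 -0.114 0 1;0.01 -0.06 0.1 -0.037 -0.114 0 1"}}

```text
time: 22.27
tcp_pos: [552.4, 307.1, 443.1]
orientation: [0.502, 3.1, -0.003]
wrist_force: [1.4, 0.1, 0.6]
finger_gap: 0.999
finger_force: 0.0
```

```bash
python3 - <<'E'
from beads import *
s=manip.state();r=R.from_rotvec(s['orientation']).as_matrix();print(s['time'],s['tcp_pos'],r.round(3).tolist(),s['joint_positions'].round(2))
for n in('scene',):
    c=cam(n);cv2.imwrite('pics/h.png',cv2.resize(c['img'][300:402,370:506],(800,600),interpolation=cv2.INTER_CUBIC))
    p,b,uv=cloud(c);hsv=cv2.cvtColor(b[None],cv2.COLOR_BGR2HSV)[0]
    q=p[(hsv[:,0]>8)&(hsv[:,0]<23)&(hsv[:,1]>150)&near(p,528,374,40)&(p[:,2]>205)];print(q.mean(0),np.percentile(q[:,2],95),cv2.minAreaRect(q[:,:2].astype(np.float32)))
E
```

```text
22.2667 [552.37542251 307.0893231  443.05243786] [[-0.949, 0.315, 0.001], [0.315, 0.949, -0.002], [-0.001, -0.002, -1.0]] [-0.11  0.57 -0.8   1.48  0.42  1.27  0.29]
[528.42501547 375.42772761 211.72912348] 215.04715587310324 ((527.2911376953125, 375.3980712890625), (16.47536277770996, 35.46284866333008), 74.01998901367188)
```

View pics/h.png

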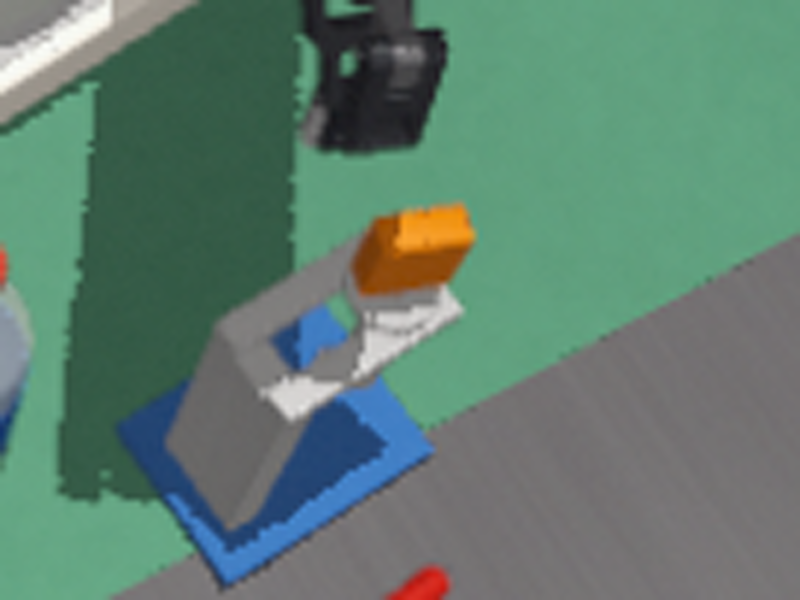

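The stirrer hangs upright at its seat (528,375) with its top at 212, as at the start. Next is the knob.

>>> {"name": "jog_arm", "arguments": {"moves": "0.003 -0.02 0 0 0 -0.1 1;0.006 -0.05 0 0 0 -0.2 1;0.009 -0.08 0 0 0 -0.3 1;0.012 -0.11 0 0 0 -0.4 1;0.015 -0.14 0 0 0 -0.5 1;0.018 -0.17 0 0 0 -0.6 1;0.02 -0.2 0 0 0 -0.7 1;0.022 -0.23 0 0 0 -0.8 1;0.024 -0.26 0 0 0 -0.9 1;0.025 -0.29 0 0 0 -1.0 1;0.026 -0.32 0 0 0 -1.1 1;0.027 -0.34 0 0 0 -1.2 1"}}

```text
time: 23.32
tcp_pos: [579.2, -32.6, 442.9]
orientation: [2.169, 2.273, -0.0]
wrist_force: [0.3, -0.3, 1.0]
finger_gap: 1.001
finger_force: 0.0
```

>>> {"name": "jog_arm", "arguments": {"moves": "0 -0.02 0 0 0 -0.1 1;0 -0.029 -0.02 0 0 -0.2 1;0 -0.029 -0.05 0 0 -0.3 1;0 -0.029 -0.08 0 0 -0.313 1;0 -0.029 -0.1 0 0 -0.313 1;0 -0.029 -0.11 0 0 -0.313 1;0 -0.029 -0.11 0 0 -0.313 1;0 -0.029 -0.11 0 0 -0.313 1;0 -0.029 -0.11 0 0 -0.313 1"}}

```text
time: 24.07
tcp_pos: [579.5, -59.0, 334.5]
orientation: [2.489, 1.915, 0.003]
wrist_force: [-0.1, 0.2, 0.0]
finger_gap: 1.0
finger_force: 0.0
```

```bash
python3 - <<'E'
from h import *
s=manip.state();r=R.from_rotvec(s['orientation']).as_matrix();print(s['time'],s['tcp_pos'],r.round(3).tolist(),s['joint_positions'].round(2),np.degrees(np.arctan2(r[1,1],r[0,1])))
print('move',np.array([579.3,-62.4,244.5])-s['tcp_pos'])
E
```

```text
24.0667 [579.50688384 -59.03799846 334.47145472] [[0.257, 0.967, 0.002], [0.967, -0.257, 0.0], [0.001, 0.002, -1.0]] [ 0.27  0.53 -0.38  1.77  0.24  0.89 -0.48] -14.862684553696896
move [ -0.20688384  -3.36200154 -89.97145472]
```

>>> {"name": "jog_arm", "arguments": {"moves": "0 -0.003 -0.02 0 0 0 1;0 -0.003 -0.04 0 0 0 1;0 -0.003 -0.06 0 0 0 1;0 -0.003 -0.075 0 0 0 1;0 -0.003 -0.085 0 0 0 1;0 -0.003 -0.09 0 0 0 1;0 -0.003 -0.09 0 0 0 1;0 -0.003 -0.09 0 0 0 1"}}

```text
time: 24.73
tcp_pos: [579.2, -62.5, 244.1]
orientation: [2.49, 1.914, 0.002]
wrist_force: [0.1, -0.3, 0.5]
finger_gap: 0.998
finger_force: 0.0
```

>>> {"name": "jog_arm", "arguments": {"moves": "0 0 0 0 0 0 0.5;0 0 0 0 0 0 0.3;0 0 0 0 0 0 0;0 0 0 0 0 0 0;0 0 0 0 0 0 0;0 0 0 0 0 0 0;0 0 0 0 0 0 0;0 0 0 0 0 0 0;0 0 0 0 0 0 0;0 0 0 0 0 0 0"}}

```text
time: 25.57
tcp_pos: [578.6, -62.5, 243.5]
orientation: [2.491, 1.915, -0.0]
wrist_force: [-1.9, 0.7, 4.9]
finger_gap: 0.151
finger_force: 58.7
```

Gripped at about 13 mm with little side force. Turning anticlockwise (+z).

>>> {"name": "jog_arm", "arguments": {"moves": "0 0 0 0 0 0.06 0;0 0 0 0 0 0.14 0;0 0 0 0 0 0.22 0;0 0 0 0 0 0.3 0;0 0 0 0 0 0.38 0;0 0 0 0 0 0.46 0;0 0 0 0 0 0.54 0;0 0 0 0 0 0.62 0;0 0 0 0 0 0.7 0;0 0 0 0 0 0.78 0;0 0 0 0 0 0.86 0;0 0 0 0 0 0.94 0"}}

```text
time: 26.57
tcp_pos: [578.8, -62.5, 243.5]
orientation: [1.348, 2.837, 0.0]
wrist_force: [-1.2, 0.6, 4.5]
finger_gap: 0.15
finger_force: 58.8
```

>>> {"name": "jog_arm", "arguments": {"moves": "0 0 0 0 0 0.08 0;0 0 0 0 0 0.16 0;0 0 0 0 0 0.24 0;0 0 0 0 0 0.32 0;0 0 0 0 0 0.4 0;0 0 0 0 0 0.48 0;0 0 0 0 0 0.56 0;0 0 0 0 0 0.64 0;0 0 0 0 0 0.72 0;0 0 0 0 0 0.8 0;0 0 0 0 0 0.88 0;0 0 0 0 0 0.92 0"}}

```text
time: 27.57
tcp_pos: [578.8, -62.4, 243.5]
orientation: [-0.053, 3.141, 0.001]
wrist_force: [-1.5, 1.4, 4.9]
finger_gap: 0.153
finger_force: 59.0
```

```bash
python3 - <<'E'
from h import *
s=manip.state();r=R.from_rotvec(s['orientation']).as_matrix();print(s['time'],s['tcp_pos'],s['joint_positions'].round(2),np.degrees(np.arctan2(r[1,1],r[0,1])),s['wrist_force'],s['wrist_torque'],s['finger_gap'])
E
```

```text
27.5667 [578.79592748 -62.38294292 243.51846284] [ 0.54  0.75 -0.85  1.85  0.72  0.88  0.95] 91.92542707928023 [-1.52922187  1.39551941  4.87351419] [ 0.16581607  0.39015536 -0.0139538 ] 0.15262687171408254
```

>>> {"name": "jog_arm", "arguments": {"moves": "0 0 0 0 0 0.04 0;0 0 0 0 0 0.07 0;0 0 0 0 0 0.1 0;0 0 0 0 0 0.12 0;0 0 0 0 0 0.12 0"}}

```text
time: 27.98
tcp_pos: [578.8, -62.5, 243.5]
orientation: [-0.233, 3.133, 0.001]
wrist_force: [-2.1, 1.2, 6.5]
finger_gap: 0.149
finger_force: 60.9
```

```bash
python3 - <<'E'
from h import *
s=manip.state();r=R.from_rotvec(s['orientation']).as_matrix();print(s['time'],s['tcp_pos'],np.degrees(np.arctan2(r[1,1],r[0,1])),s['wrist_force'],s['wrist_torque'],s['finger_gap'])
E
```

```text
27.9833 [578.81795549 -62.46787649 243.5314851 ] 98.50480570207799 [-2.1478148   1.20650971  6.54893978] [ 0.28442174  0.45322714 -1.0702328 ] 0.1489550130722633
```

Torque about z jumped to -1.07 N m, so the end stop is reached. One small extra nudge, then I'll open partway (the pan is near) and lift away.

>>> {"name": "jog_arm", "arguments": {"moves": "0 0 0 0 0 0.03 0;0 0 0 0 0 0.03 0;0 0 0 0 0 0.03 0.25;0 0 0 0 0 0.03 0.4;0 0 0 0 0 0.03 0.4;0 0 0 0 0 0.03 0.4;0 0 0 0 0 0.03 0.4"}}

```text
time: 28.57
tcp_pos: [578.7, -62.6, 243.1]
orientation: [0.281, -3.129, 0.0]
wrist_force: [0.4, 0.0, 0.3]
finger_gap: 0.402
finger_force: 0.0
```

>>> {"name": "jog_arm", "arguments": {"moves": "0 0 0.02 0 0 0 0.4;0 0 0.05 0 0 0 0.4;0 0 0.08 0 0 0 0.4;0 0 0.12 0 0 0 0.4;0 0 0.16 0 0 0 0.4;-0.02 -0.03 0.18 0 0 0 0.4;-0.04 -0.06 0.18 0 0 0 0.4;-0.06 -0.09 0.18 0 0 0 0.4;-0.08 -0.12 0.18 0 0 0 0.4;-0.08 -0.15 0.18 0 0 0 0.4;-0.08 -0.16 0.18 0 0 0 0.4;-0.08 -0.16 0.18 0 0 0 0.4"}}

```text
time: 29.57
tcp_pos: [498.1, -226.1, 422.6]
orientation: [0.272, -3.129, 0.001]
wrist_force: [-0.1, 0.2, -0.2]
finger_gap: 0.4
finger_force: 0.0
```

```bash
python3 - <<'E'
from beads import *
beads('top')
for n in('scene','top'):
    c=cam(n);p,b,uv=cloud(c)
    q=p[near(p,579.3,-62.4,40)&(p[:,2]>84)&(p[:,2]<105)]; print(n,cv2.minAreaRect(q[:,:2].astype(np.float32)),len(q))
    w=p[near(p,579.3,-62.4,28)&(p[:,2]>84)&(b.min(1)>120)]; print(w.mean(0) if len(w) else 0)
    if n=='scene': S=c['img']
    else: T=c['img']
cv2.imwrite('pics/i.png',np.hstack([cv2.resize(S[140:440,160:480],(400,375)),cv2.resize(T[150:350,100:400],(400,375))]))
s=manip.state();print(s['time'],s['tcp_pos'],s['wrist_force'])
E
```

```text
top brown 86 rel [53. 15.] r 55.0 ang 16.0
top white 97 rel [ 49. -29.] r 57.0 ang -30.0
top brown 92 rel [21. 51.] r 55.0 ang 67.0
top white 86 rel [ 17. -55.] r 57.0 ang -73.0
top brown 99 rel [-24. -52.] r 58.0 ang -115.0
top white 87 rel [-34.  46.] r 57.0 ang 127.0
scene ((579.6942138671875, -62.9420166015625), (50.98555374145508, 16.468400955200195), 7.480371952056885) 98
[569.14886393 -67.18121001  96.1954585 ]
top ((579.5654907226562, -61.52389907836914), (49.63419723510742, 14.163741111755371), 7.869836330413818) 123
[571.5009157  -61.9676459   94.93245714]
29.7167 [ 499.05569113 -221.17770114  423.30129184] [ 0.22232586  0.17845662 -0.47524445]
```

View pics/i.png

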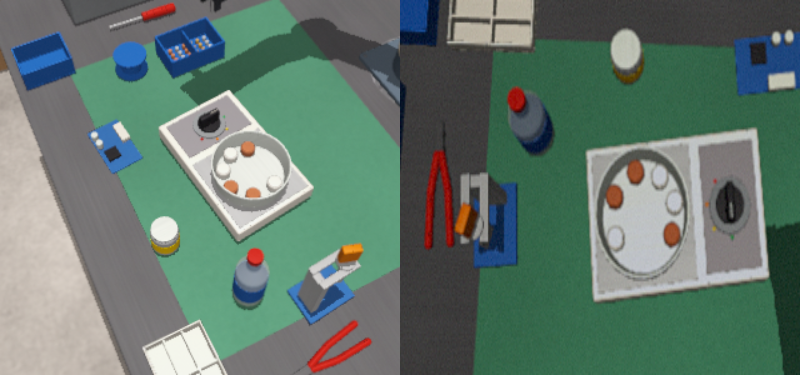

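The knob bar lies at 7.5°, matching the hotplate's x axis, with the pointer towards the green dot. The beads are all in the pan, the stirrer is hung, the bystanders look undisturbed and the robot is clear.

```bash
python3 -c "
from plant import manip
print(manip.sign_off())"
```

```text
the job is handed in; nothing more can be done
None
```

I stirred the beads just over three full circles, with all six shifted and still in the pan, then hung the stirrer back upright on its fork, turned the heat knob to its off stop last, and handed the job in at about 30 s.

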